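# Make up the knife kits

## Task

Make up the three knife kits: take the three slender knife handles off the drying rack and lay each one flat in the tray of its blade - the longest handle with the longest blade, the middle one with the middle blade, the shortest with the shortest - lengthwise in the middle of the empty space beside the blade, set down and not dropped. Leave the two pear-shaped file handles lying where they are on the rack, and do not shift the hammer or the pincers.

Things in the scene. Friction and masses are not known exactly. Their poses are not given: they have to be found in the camera images.
- large_handle: longest of 3 slender pale-wood knife handles, swell at the butt, 130 x 30 mm, 22 high, planed flat above and below. Origin: centre of underside, x lengthwise, z up. Starts in a row of 5 handles on a drying rack, 62 mm apart, about 30 mm free each side; underside 45 mm up, on two boards whose inner faces are 23 mm either side of its middle. Pinch across the middle, between the boards.
- medium_handle: middle-sized of 3 slender pale-wood knife handles, swell at the butt, 105 x 26 mm, 19 high, planed flat above and below. Origin: centre of underside, x lengthwise, z up. Starts in a row of 5 handles on a drying rack, 62 mm apart, about 30 mm free each side; underside 45 mm up, on two boards whose inner faces are 23 mm either side of its middle. Pinch across the middle, between the boards.
- small_handle: shortest of 3 slender pale-wood knife handles, swell at the butt, 82 x 23 mm, 17 high, planed flat above and below. Origin: centre of underside, x lengthwise, z up. Starts in a row of 5 handles on a drying rack, 62 mm apart, about 30 mm free each side; underside 45 mm up, on two boards whose inner faces are 23 mm either side of its middle. Pinch across the middle, between the boards.
- file_handle_a: one of 2 file handles that stay on the rack: fat, pear-shaped, pale wood with a steel ferrule, 98 mm long, 33 wide at the bulb, 20 high. Origin: centre of underside, x from ferrule to bulb. It lies in the same row as the knife handles. The rack: two boards 8 mm thick, notched for the handles, with teeth 10 mm above their undersides; base 310 x 96 mm, 12 mm high, fixed.
- file_handle_b: the other of 2 file handles that stay on the rack: fat, pear-shaped, pale wood with a steel ferrule, 98 mm long, 33 wide at the bulb, 20 high. Origin: centre of underside, x from ferrule to bulb. It lies in the same row as the knife handles. The rack: two boards 8 mm thick, notched for the handles, with teeth 10 mm above their undersides; base 310 x 96 mm, 12 mm high, fixed.
- large_tray: felt-lined wooden kit tray with the longest blade; fixed, 190 x 100 mm, floor 4 mm and rim 8 mm above the bench. Origin: centre of underside, x lengthwise, z up. The steel blade (125 x 24 mm and a 38 mm tang, 2.5 mm thick) lies fixed along x on the line y = +29 mm; the empty space for the handle runs from y = -45 to +16 mm, middle x = 0, y = -14.5 mm.
- medium_tray: felt-lined wooden kit tray with the middle-sized blade; fixed, 190 x 100 mm, floor 4 mm and rim 8 mm above the bench. Origin: centre of underside, x lengthwise, z up. The steel blade (92 x 20 mm and a 32 mm tang, 2.5 mm thick) lies fixed along x on the line y = +29 mm; the empty space for the handle runs from y = -45 to +16 mm, middle x = 0, y = -14.5 mm.
- small_tray: felt-lined wooden kit tray with the shortest blade; fixed, 190 x 100 mm, floor 4 mm and rim 8 mm above the bench. Origin: centre of underside, x lengthwise, z up. The steel blade (62 x 16 mm and a 27 mm tang, 2.5 mm thick) lies fixed along x on the line y = +29 mm; the empty space for the handle runs from y = -45 to +16 mm, middle x = 0, y = -14.5 mm.
- hammer: hammer lying on the bench beyond the work, 260 mm long, 91 mm across the head, 26 mm high, a bystander. Origin: middle of its length, at the underside; x along the wooden handle towards the head.
- pincers: steel pincers with red grips lying on the bench beyond the work, 205 mm long, 50 mm wide, 17 mm high, a bystander. Origin: centre of the underside; x along towards the jaws.
Things that resemble listed ones, but are neither listed nor needed, are in the scene too. What is shaped like the large_handle but pink, red or yellow is not meant.

How it is judged:
By the outcome, as a careful person would: the job done as asked, in the order asked, and still so for the second after the job is handed in, with the robot touching nothing.
It also fails if it takes over 88 s, if anything falls off the work surface, if the arm or the gripper's body presses on something with over 40 N, if the wrist force passes 120 N, or if a joint passes its speed limit or range.

## Robot

A 6-joint arm with a two-finger parallel gripper is mounted at the origin on the work surface. World frame = base frame: x ahead of the robot, y to its left, z up, the work surface at z = 0. Lengths are in mm, angles in rad, forces in N, time in s.
With the tool pointing down it reaches from about 350 to 775 mm from the base axis. Payload 5.5 kg.
Tool frame: the origin (TCP) lies at the very end of the fingers, on their centre line; the grasp point (between the pads) lies 19 mm behind it; z points along the fingers, y is the line along which they close (so a half turn about z gives the same grasp; the last joint's range is limited). The gripper opens to 85 mm and grips with 20 to 120 N. Pads are 22 mm wide; open, the fingers measure 114 mm over their backs; the gripper's body (76 mm by 85 mm) begins 54 mm behind the grasp point. The pads swing forward as they close: fully open they stand 13 mm farther back than shut.
Start: joints at [0.973, 0.313, 0.046, 1.304, 0, 1.431], TCP at [254.167, 515.823, 206.523] pointing down, gripper open.
Joint ranges: [-2.76, 2.76], [-0.86, 1.69], [-1.03, 1.26], [-2.2, 2.34], [-1.47, 1.5], [-3.14, 3.14]. Speed limits (rad/s): [2.57, 2.57, 3.14, 3.14, 3.14, 3.14].

## Interface

Orientations are given as a unit quaternion [w, x, y, z].
In Python, from station import arm gives the robot as it stands. The module is installed in compiled form; this text tells all that it offers.
- The arm moves only by the tool arm_command, never from a script. Its argument "series" is a list of rows, each a list of 3 entries, a list of its own where there are three numbers: the closure in counts, from 0 (fully open) to 255 (shut), then the shift along the tool's x, y, z in m, then the turn about the tool's z in rad. In form: [[claw, [dx, dy, dz], roll], ...]. A call has 1 to 8 rows; each row is the pose to reach, as a shift and turn from the pose commanded when the call began, along the tool's axes at that moment; what a row does not reach only later rows make up. A row lasts 1/10 s, in which the tool goes at most 50 mm and 8.59 degrees, less where a joint would pass 70% of its speed; a pose out of reach is approached as far as the arm can. A call with a gripper value outside its range is refused whole. The fingers move at their own pace and stop on an object; "grip_force" is the grip in N (left out, the last holds). Time passes only in rows, so rows that repeat a pose let the fingers close. It gives the time, the measured TCP pose, the force, the opening and the grip force at its end, in the units of the state.
- arm.sense(): the state, without advancing time (a new reading comes with each control period).
- arm.camera(name): name is "side" or "top"; returns (picture, depth): 480x640x3 uint8, red, green, blue; 480x640 float32, mm along the optical axis (not along the pixel's ray), 0 where there is no reading.
- arm.get_calibration(name): a dict with "mtx" (3x3 intrinsics, pixels), "R" (3x3) and "t" (3): a world point X has camera coordinates R X + t. Camera axes: x right, y down, z forward; pixel columns grow to the right and rows downward; lengths in mm; the calibration is good to about 2 mm. A picture is of the moment at which its call begins. get_calibration takes no time and is no camera call.
- arm.finish_job(): hands the job in; it is judged then, once.
The state is a dict: "t": time; "joint_pos": joint angles; "joint_velocities": joint speeds; "joint_efforts": joint torques, N m; "position": TCP position; "eef_rot": TCP orientation; "wrist_force": force on the tool from outside, world axes, zero at the start; "ft_torque": the same for the moment, N m; "grip_width": finger opening in mm; "finger_force": force on a finger pad.
Only numpy, scipy, OpenCV 4.12 (cv2) and the standard library are available. Lean on these libraries where they do the work, as an engineer would, in place of code of your own. Each camera call takes 0.05 s, during which the arm holds its last target. There are 200 camera calls.

## Working session

There is one attempt and no reset: what is moved stays moved. The work goes in short steps, Python scripts to look and compute and a tool call to move; the robot and the scene stay as the last step left them, time stands still between calls to the robot, and variables do not carry over. Pictures are saved under pics/ and viewed, at most 14 in all, crops included, and the job is handed in when it is done.

Besides the shell and the picture viewer there is one more tool, called after "Emit:" by a JSON object that holds its "op" and its "data". arm_command: Moves the arm, as the interface text tells. Its arguments: {"type":"object","properties":{"series":{"type":"array","items":{"type":"array"}},"grip_force":{"type":"number"}},"required":["series"]}

```bash
mkdir -p pics
python3 - <<'E'
from station import arm
import cv2,numpy as np
for n in("top","side"):
    p,d=arm.camera(n); cv2.imwrite(f"pics/{n}0.png",p[:,:,::-1]); np.savez(f"{n}0.npz",p=p,d=d)
    c=arm.get_calibration(n); print(n,np.round(c["mtx"],1).tolist(),np.round(c["R"],3).tolist(),np.round(c["t"],1), -np.array(c["R"]).T@np.array(c["t"]))
print(arm.sense())
E
```

```text
top [[496.3, 0.0, 310.5], [0.0, 496.3, 247.2], [0.0, 0.0, 1.0]] [[-0.135, -0.991, -0.004], [-0.968, 0.133, -0.214], [0.213, -0.025, -0.977]] [117.7 475.6 971.4] [ 269.61891555   77.52699308 1051.15909436]
side [[596.9, 0.0, 324.5], [0.0, 596.9, 231.2], [0.0, 0.0, 1.0]] [[0.848, -0.53, 0.01], [-0.399, -0.651, -0.645], [0.349, 0.543, -0.764]] [-372.   276.3 1157.2] [  22.29434656 -645.82728337 1065.91997031]
{'t': 0.1, 'joint_pos': array([ 9.73404858e-01,  3.13983314e-01,  4.50974191e-02,  1.30358628e+00,
       -1.28172987e-05,  1.43121264e+00]), 'joint_velocities': array([ 0.00123465, -0.00149052,  0.00466589,  0.00013292, -0.00068044,
       -0.00187504]), 'joint_efforts': array([ 2.80256485e-03, -4.81725240e+01,  2.99243903e+01,  1.27350874e-02,
       -1.36248955e-04,  8.93306549e-06]), 'position': array([253.86652586, 515.37865388, 205.66703455]), 'eef_rot': array([-2.95846372e-04,  2.26910056e-01,  9.73915358e-01, -7.83986447e-04]), 'wrist_force': array([-0.02905521,  0.22673747,  0.98489275]), 'ft_torque': array([ 0.01645711, -0.03073018, -0.01614321]), 'finger_force': 0.0, 'grip_width': 85.55547672687601}
```

View pics/top0.png

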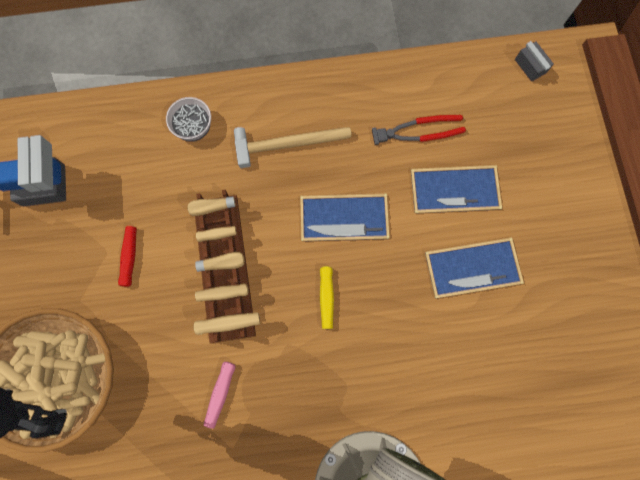

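View pics/side0.png

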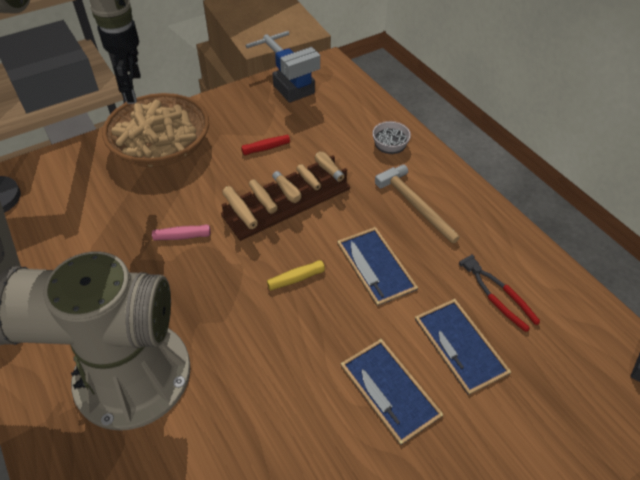

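Top view: in the rack from top to bottom there are file handle (212,206), small (216,234), file handle with ferrule left (220,262), medium (221,293) and large (226,324). Trays: large blade (345,217), small (456,189), medium (474,267). Lookalikes to leave alone: red (127,256), yellow (327,297) and pink (220,395) handles, plus the basket of handles (50,380). The hammer handle is at (300,140).

```bash
cat > h.py <<'E'
import numpy as np,cv2
from station import arm
def ray(n,uv,z):
    c=arm.get_calibration(n);R=np.array(c["R"]);t=np.array(c["t"]).ravel()
    d=cv2.undistortPoints(np.float64(uv).reshape(-1,1,2),np.array(c["mtx"]),None).reshape(-1,2)
    d=np.c_[d,np.ones(len(d))]@R; o=-R.T@t
    return o+d*((z-o[2])/d[:,2])[:,None]
def rect(P):
    (c,s,a)=cv2.minAreaRect(np.float32(P[:,:2])); b=cv2.boxPoints((c,s,a))
    e=[b[1]-b[0],b[2]-b[1]]; e=max(e,key=np.linalg.norm)
    return np.array(c),sorted(s)[::-1],(np.arctan2(e[1],e[0])+np.pi/2)%np.pi-np.pi/2
def blobs(m,amin,amax=1e9):
    cs,_=cv2.findContours(m.astype(np.uint8),cv2.RETR_EXTERNAL,cv2.CHAIN_APPROX_NONE)
    return [c for c in cs if amin<cv2.contourArea(c)<amax]
E
python3 - <<'E'
from h import *
for n in("top","side"):
    z=np.load(n+"0.npz");p=z["p"];d=z["d"];hsv=cv2.cvtColor(p,cv2.COLOR_RGB2HSV);H,S,V=[hsv[...,i].astype(int) for i in range(3)]
    roi=np.zeros(H.shape,bool)
    if n=="top": roi[150:300,280:540]=1
    else: roi[220:450,330:520]=1
    m=(H>100)&(H<130)&(S>100)&roi
    for c in blobs(m,800):
        q=rect(ray(n,c.reshape(-1,2),5)); print(n,"tray",c.mean((0,1)).round(),q[0].round(1),np.round(q[1],1),round(q[2],3))
    roi[:]=0
    if n=="top": roi[190:345,180:270]=1
    else: roi[145:240,215:355]=1
    m=(H>10)&(H<28)&(V>150)&roi
    if n=="top": print("col",hsv[324,226],hsv[293,221],hsv[310,200],hsv[330,270])
    else: print(hsv[205,240],hsv[215,210])
    cv2.imwrite(f"pics/m_{n}.png",np.hstack([cv2.resize(m.astype(np.uint8)*255,(400,300))]))
    for c in blobs(m,80):
        q=rect(ray(n,c.reshape(-1,2),56)); k=c.mean((0,1)).astype(int)
        print(n,"h",k,q[0].round(1),np.round(q[1],1),round(q[2],3),"depth",d[k[1],k[0]])
        R=np.array(arm.get_calibration(n)["R"]);X=ray(n,[k],0)[0];o=-R.T@np.array(arm.get_calibration(n)["t"]);print("   z",(o+(X-o)*d[k[1],k[0]]/((X-o)@R[2])).round(1))
E
```

```text
top tray [474. 270.] [ 406.5 -288.6] [174.6  84.5] -1.543
top tray [344. 218.] [555.3 -30.8] [175.4  83.8] 1.464
top tray [456. 192.] [ 585.5 -285.2] [174.7  83.5] 1.482
col [ 20 101 218] [ 19 104 211] [ 15 155 155] [ 16 162 137]
top h [264 286] [419.6 156.1] [36.3 20.1] -0.118 depth 1057.4891
   z [427.8 160.5   0.9]
top h [222 261] [483.1 235. ] [82.1 29.8] 1.507 depth 1008.26276
   z [481.2 234.4  61. ]
top h [256 220] [544.8 176.8] [166.4  90.6] -0.118 depth 1088.5837
   z [575.  161.    1.1]
top h [207 265] [478.3 243.5] [324.1 155.5] -0.079 depth 1003.5864
   z [476.5 264.8  64. ]
side tray [389. 391.] [ 405.8 -288.5] [173.6  83.2] -1.543
side tray [459. 346.] [ 584.5 -285.8] [172.9  82.5] 1.482
side tray [381. 264.] [562.9 -32.2] [171.1  67. ] 1.441
[ 17 106 182] [ 13 142 129]
side h [238 204] [358.3 246.9] [128.1  21.9] -1.551 depth 1355.2401
   z [352.8 234.8  68.7]
side h [261 193] [418.9 248.4] [102.7  17.5] 1.559 depth 1388.7852
   z [416.6 244.9  61.1]
side h [287 186] [481.8 238.8] [75.8 22.6] -1.483 depth 1398.5713
   z [477.6 229.6  65.2]
side h [307 174] [544.  246.4] [80.2 14.8] -1.548 depth 1433.0585
   z [541.  244.5  59.7]
side h [326 161] [608.5 259.6] [81.8 24.7] -1.521 depth 1454.4368
   z [600.7 253.9  65.6]
```

```bash
python3 -c "
import cv2
a=cv2.imread('pics/top0.png')[185:345,180:270]
cv2.imwrite('pics/crop.png',cv2.resize(a,None,fx=3.5,fy=3.5,interpolation=cv2.INTER_CUBIC))"
```

```text
(no output)
```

View pics/crop.png

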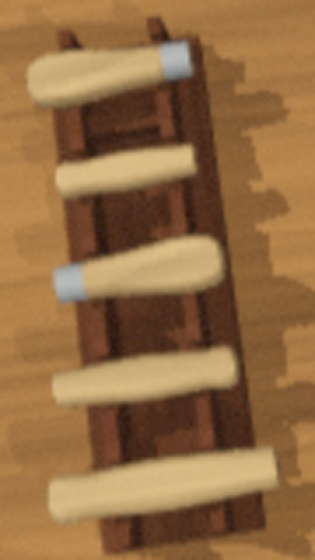

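The crop confirms the choice: small at crop (125,170), medium (145,377) and large (160,485) have no steel. The two with ferrules, (110,75) and (140,265), stay.

Run:
```python
from h import *
z=np.load("top0.npz");p=z["p"];d=z["d"];hsv=cv2.cvtColor(p,cv2.COLOR_RGB2HSV);H,S,V=[hsv[...,i].astype(int) for i in range(3)]
m=(S<128)&(S>60)&(V>140)&(H>10)&(H<28); m[:190]=0;m[345:]=0;m[:,:180]=0;m[:,270:]=0
c=arm.get_calibration("top");R=np.array(c["R"]);t=np.array(c["t"])
for c in blobs(m,80):
    q=rect(ray("top",c.reshape(-1,2),56)); k=c.mean((0,1)).astype(int); print(k,q[0].round(1),np.round(q[1],1),round(q[2],3))
# blade centre side check
for u,v in((345,230),(456,202),(474,281)): print(ray("top",[[u,v]],6).round())
```

```text
[226 322] [356.3 239.7] [131.1  29.1] -1.565
[220 292] [418.4 243.7] [105.3  24.4] 1.56
[222 261] [483.5 233.9] [80.  31.7] 1.512
[215 232] [542.9 243.1] [81.3 21.8] -1.56
[206 205] [605.5 255.5] [80.  31.4] -1.534
[[525. -28.   6.]]
[[ 554. -279.    6.]]
[[ 377. -283.    6.]]
```

Emit:
{"op": "arm_command", "data": {"series": [[105,[-0.03,-0.028,0],0.14],[105,[-0.06,-0.057,0.01],0.28],[105,[-0.092,-0.086,0.02],0.42],[105,[-0.123,-0.115,0.03],0.56],[105,[-0.154,-0.145,0.045],0.7],[105,[-0.185,-0.174,0.06],0.84],[105,[-0.213,-0.201,0.07],0.98],[105,[-0.213,-0.201,0.07],1.113]], "grip_force": 40}}

```text
t: 0.9
position: [356.1, 237.3, 134.8]
eef_rot: [-0.0, 0.711, 0.703, -0.002]
wrist_force: [0.1, 0.8, 0.5]
grip_width: 50.1
finger_force: 0.0
```

Run:
```python
from h import *
s=arm.sense();print(s["t"],s["position"],s["eef_rot"],s["grip_width"],s["joint_pos"].round(2))
p,d=arm.camera("side");cv2.imwrite("pics/s1.png",cv2.resize(p[100:280,180:400,::-1],None,fx=3,fy=3))
```

```text
0.9 [356.14898519 237.25878455 134.79677004] [-9.90675769e-05  7.11172778e-01  7.03014853e-01 -1.84008083e-03] 50.104459102949434 [ 0.4   0.07 -0.44  1.07 -0.    1.98]
```

View pics/s1.png

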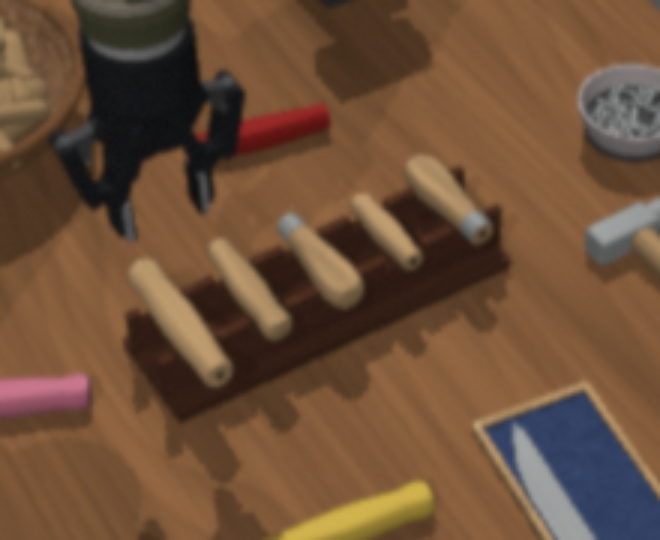

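The gripper stands over the large handle at crop (165,200). The rack row is intact, with the large handle nearest at (180,320).

Emit:
{"op": "arm_command", "data": {"series": [[105,[0,0,0.02],0],[105,[0,0,0.04],0],[105,[0,0,0.05],0],[105,[0,0,0.05],0]]}}

```text
t: 1.35
position: [355.0, 241.2, 85.3]
eef_rot: [-0.001, 0.706, 0.708, -0.001]
wrist_force: [-0.8, 0.6, 0.2]
grip_width: 50.8
finger_force: 0.0
```

Emit:
{"op": "arm_command", "data": {"series": [[105,[0,0.0015,0.02],0],[105,[0,0.0015,0.035],0],[105,[0,0.0015,0.035],0],[200,[0,0.0015,0.035],0],[255,[0,0.0015,0.035],0],[255,[0,0.0015,0.035],0],[255,[0,0.0015,0.035],0],[255,[0,0.0015,0.035],0]]}}

```text
t: 2.15
position: [358.2, 241.5, 51.9]
eef_rot: [0.0, 0.707, 0.707, 0.0]
wrist_force: [0.7, -0.3, -0.3]
grip_width: 0.1
finger_force: 0.0
```

Emit:
{"op": "arm_command", "data": {"series": [[255,[0,0,0],0],[255,[0,0,-0.01],0],[255,[0,0,-0.03],0],[255,[0,0,-0.05],0],[255,[0,0,-0.05],0]]}}

```text
t: 2.65
position: [359.9, 242.3, 104.5]
eef_rot: [0.001, 0.707, 0.707, 0.002]
wrist_force: [0.4, 0.4, -0.5]
grip_width: 0.4
finger_force: 0.0
```

Run:
```python
from h import *
p,d=arm.camera("side");a=cv2.resize(p[100:280,180:400,::-1],None,fx=1.8,fy=2)
p,d=arm.camera("top");b=cv2.resize(p[180:360,160:380,::-1],None,fx=1.8,fy=2);cv2.imwrite("pics/s2.png",np.hstack([a,b]))
print(arm.sense()["position"])
```

```text
[358.40583469 241.59722225 102.11984333]
```

View pics/s2.png

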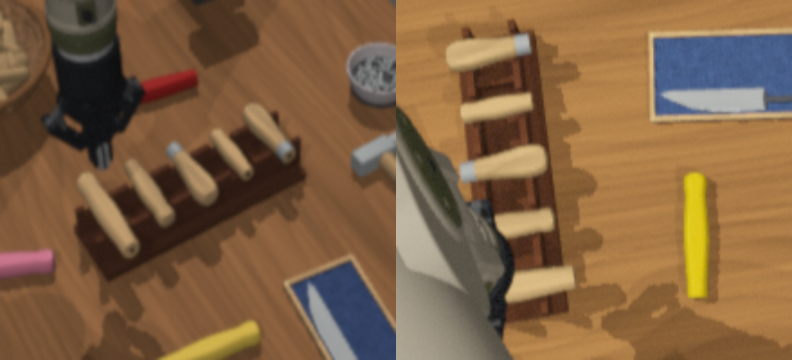

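The gripper closed empty: the tips are at left crop (102,158), and the large handle seems undisturbed at (108,213). I'll check the reported TCP against the pixels.

Run:
```python
from h import *
c=arm.get_calibration("side");K,R,t=[np.array(c[k],float) for k in("mtx","R","t")]
def pr(X): return cv2.projectPoints(np.float64([X]),cv2.Rodrigues(R)[0],t,K,None)[0].ravel().round(1)
print("tcp px",pr(arm.sense()["position"]),"seen",180+102/1.8,100+158/2)
p,d=arm.camera("side");hsv=cv2.cvtColor(p,cv2.COLOR_RGB2HSV);H,S,V=[hsv[...,i].astype(int) for i in range(3)]
m=(S<128)&(S>60)&(V>140)&(H>10)&(H<28);m[:145]=0;m[240:]=0;m[:,:215]=0;m[:,355:]=0
for k in blobs(m,80):
    for z in(56,): q=rect(ray("side",k.reshape(-1,2),z));print(k.mean((0,1)).round(),q[0].round(1),np.round(q[1],1),round(q[2],3))
for X in((357,241,67),(357,241,56)): print(pr(X))
for v in range(165,185,2): print(v,[int(d[v,u]) for u in range(226,250,3)])
```

```text
tcp px [237.4 191. ] seen 236.66666666666666 179.0
[238. 204.] [357.2 247.7] [132.4  25.6] -1.534
[262. 194.] [418.9 248.7] [105.7  20.5] 1.558
[288. 186.] [481.9 238.2] [79.8 26.4] -1.484
[308. 174.] [543.3 246.3] [83. 17.] -1.558
[326. 161.] [607.2 261.6] [83.4 26.7] -1.529
[238.5 202.1]
[239.  205.4]
165 [1257, 1238, 1250, 1278, 1258, 1269, 1276, 1273]
167 [1270, 1246, 1249, 1277, 1267, 1276, 1284, 1280]
169 [1263, 1253, 1264, 1281, 1264, 1273, 1525, 1529]
171 [1262, 1267, 1268, 1287, 1279, 1275, 1521, 1525]
173 [1262, 1272, 1276, 1273, 1282, 1290, 1514, 1521]
175 [1262, 1274, 1278, 1279, 1289, 1296, 1513, 1512]
177 [1507, 1292, 1282, 1280, 1290, 1297, 1511, 1510]
179 [1501, 1297, 1293, 1290, 1292, 1301, 1505, 1504]
181 [1497, 1304, 1296, 1296, 1298, 1309, 1502, 1495]
183 [1491, 1488, 1298, 1298, 1306, 1491, 1494, 1489]
```

Run:
```python
from h import *
c=arm.get_calibration("side");K,R,t=[np.array(c[k],float) for k in("mtx","R","t")]
s=arm.sense();print(s["position"],s["grip_width"],s["joint_pos"])
p,d=arm.camera("side")
P=[]
for v in range(150,190):
  for u in range(222,252):
    if 0<d[v,u]<1400:
      X=R.T@(np.linalg.inv(K)@[u,v,1]*d[v,u]-t); P.append((v,u,*X))
P=np.array(P)
for v in range(164,190,2):
    q=P[P[:,0]==v]
    if len(q): print(v,len(q),q[:,1].min(),q[:,1].max(),q[:,2:].mean(0).round(0),q[:,2:].min(0).round())
```

```text
[357.78592791 241.33425152 101.43863577] -0.14360297049649387 [ 4.06920476e-01  1.02435748e-01 -4.88679520e-01  9.79540519e-01
  6.83736731e-05  1.97769709e+00]
164 27 224.0 250.0 [362. 230. 192.] [336. 222. 175.]
166 25 225.0 249.0 [362. 230. 186.] [340. 222. 174.]
168 26 222.0 247.0 [356. 233. 181.] [333. 222. 168.]
170 19 223.0 241.0 [350. 232. 179.] [331. 226. 167.]
172 20 222.0 241.0 [347. 230. 176.] [326. 226. 163.]
174 20 222.0 241.0 [347. 231. 170.] [325. 225. 156.]
176 19 222.0 241.0 [347. 232. 163.] [326. 226. 149.]
178 14 228.0 241.0 [353. 233. 152.] [343. 228. 144.]
180 15 228.0 242.0 [354. 235. 145.] [343. 229. 136.]
182 10 230.0 240.0 [353. 232. 141.] [343. 227. 138.]
184 10 231.0 240.0 [353. 231. 136.] [343. 228. 132.]
186 4 234.0 237.0 [352. 231. 130.] [350. 229. 128.]
188 9 224.0 232.0 [357. 295.  66.] [349. 289.  62.]
```

Run:
```python
from h import *
for n in("side","top"):
    c=arm.get_calibration(n);K,R,t=[np.array(c[k],float) for k in("mtx","R","t")]
    d=np.load(n+"0.npz")["d"].astype(float);p=np.load(n+"0.npz")["p"]
    v,u=np.mgrid[:480,:640];X=(np.stack([u,v,np.ones_like(u)],-1)@np.linalg.inv(K).T*d[...,None]-t)@R
    m=(d>0)&(abs(X[...,0]-254)<80)&(abs(X[...,1]-516)<90)&(X[...,2]>150)&(X[...,2]<400)
    Y=X[m]
    for a in range(190,300,10):
        q=Y[(Y[:,2]>=a)&(Y[:,2]<a+10)]
        if len(q)>3: print(n,a,len(q),q.min(0).round(),q.max(0).round(),q.mean(0).round())
```

```text
side 240 34 [221. 463. 243.] [282. 559. 249.] [255. 514. 246.]
side 250 65 [221. 462. 250.] [283. 559. 260.] [249. 500. 255.]
side 260 62 [221. 460. 260.] [284. 557. 270.] [249. 498. 265.]
side 270 55 [221. 457. 270.] [284. 555. 279.] [246. 492. 274.]
side 280 30 [228. 449. 280.] [296. 575. 290.] [268. 524. 285.]
side 290 101 [210. 440. 290.] [296. 575. 300.] [232. 467. 296.]
top 240 19 [236. 468. 243.] [284. 555. 250.] [262. 517. 247.]
top 250 37 [232. 462. 250.] [284. 556. 259.] [258. 506. 255.]
top 260 29 [234. 463. 260.] [281. 550. 269.] [242. 474. 264.]
top 270 13 [235. 465. 270.] [244. 473. 278.] [240. 469. 273.]
top 280 10 [238. 461. 283.] [243. 470. 290.] [241. 464. 287.]
top 290 127 [210. 445. 290.] [246. 476. 300.] [230. 458. 296.]
```

The real fingertips stand about 24 mm higher than the reported TCP. Both cameras, in both poses, show this, and it explains the empty closing above the handle. I'll go lower.

Emit:
{"op": "arm_command", "data": {"series": [[105,[0,0,0],0],[105,[0,0,0],0],[105,[0,0,0],0],[105,[0,0,0.03],0],[105,[0,0,0.05],0],[105,[0,0,0.06],0],[105,[0,0,0.06],0]]}}

```text
t: 3.55
position: [356.7, 240.8, 40.2]
eef_rot: [-0.001, 0.707, 0.707, -0.001]
wrist_force: [-0.6, -0.1, 0.1]
grip_width: 50.1
finger_force: 0.0
```

Emit:
{"op": "arm_command", "data": {"series": [[105,[0,0,0.008],0],[105,[0,0,0.016],0],[105,[0,0,0.016],0],[180,[0,0,0.016],0],[255,[0,0,0.016],0],[255,[0,0,0.016],0],[255,[0,0,0.016],0],[255,[0,0,0.016],0]]}}

```text
t: 4.35
position: [358.3, 241.6, 26.0]
eef_rot: [0.0, 0.707, 0.707, 0.001]
wrist_force: [-0.8, -0.1, 4.8]
grip_width: 28.6
finger_force: 40.0
```

Emit:
{"op": "arm_command", "data": {"series": [[255,[0,0,-0.005],0],[255,[0,0,-0.02],0],[255,[0,0,-0.045],0],[255,[0,0,-0.07],0],[255,[0,0,-0.07],0]]}}

```text
t: 4.85
position: [360.0, 242.3, 98.5]
eef_rot: [0.001, 0.707, 0.707, 0.002]
wrist_force: [0.8, 0.2, -1.2]
grip_width: 28.2
finger_force: 39.6
```

Emit:
{"op": "arm_command", "data": {"series": [[255,[-0.02,0.015,0],0.01],[255,[-0.06,0.045,0],0.03],[255,[-0.1,0.077,0],0.05],[255,[-0.14,0.108,0],0.07],[255,[-0.18,0.139,0],0.09],[255,[-0.22,0.169,0],0.107],[255,[-0.255,0.196,0],0.107],[255,[-0.274,0.211,0],0.107]]}}

```text
t: 5.65
position: [570.7, -36.0, 94.3]
eef_rot: [0.0, 0.745, 0.667, -0.0]
wrist_force: [-0.5, -0.3, -0.0]
grip_width: 28.7
finger_force: 39.7
```

Emit:
{"op": "arm_command", "data": {"series": [[255,[0,0,0],0],[255,[0,0,0.02],0],[255,[0,0,0.02],0],[255,[0,0,0.02],0]]}}

```text
t: 6.05
position: [567.3, -31.7, 74.7]
eef_rot: [-0.001, 0.744, 0.669, -0.001]
wrist_force: [-0.0, 1.0, -1.4]
grip_width: 28.3
finger_force: 39.7
```

```bash
cat > look.py <<'E'
from h import *
import sys
s=arm.sense();q=s["eef_rot"];print(s["t"],s["position"].round(1),"xang",round(2*np.arctan2(q[2],q[1])%(2*np.pi),3),s["wrist_force"].round(1),s["grip_width"])
zz=float(sys.argv[1]); x0,x1,y0,y1=map(float,sys.argv[2:6])
for n in("top","side"):
    p,d=arm.camera(n);cv2.imwrite(f"pics/l_{n}.png",p[:,:,::-1]);hsv=cv2.cvtColor(p,cv2.COLOR_RGB2HSV);H,S,V=[hsv[...,i].astype(int) for i in range(3)]
    m=(S<128)&(S>60)&(V>120)&(H>10)&(H<28)
    for k in blobs(m,40):
        P=ray(n,k.reshape(-1,2),zz);q=rect(P)
        if x0<q[0][0]<x1 and y0<q[0][1]<y1: print(n,k.mean((0,1)).round(),q[0].round(1),np.round(q[1],1),round(q[2],3))
E
python3 look.py 72 450 650 -130 70
```

```text
6.05 [567.3 -31.7  74.7] xang 1.465 [-0.   1.  -1.4] 28.322189773348814
top [302. 215.] [546.6  56.4] [99.8 18.6] -0.135
side [358. 262.] [486.7 -54.1] [192.8  74.3] 1.114
side [400. 263.] [570.7 -78.7] [191.2  45. ] 1.149
```

```bash
python3 -c "
import cv2,numpy as np
a=cv2.resize(cv2.imread('pics/l_side.png')[150:330,300:460],None,fx=2.5,fy=3)
b=cv2.resize(cv2.imread('pics/l_top.png')[150:330,260:420],None,fx=2.5,fy=3)
cv2.imwrite('pics/s3.png',np.hstack([a,b]))"
```

```text
(no output)
```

View pics/s3.png

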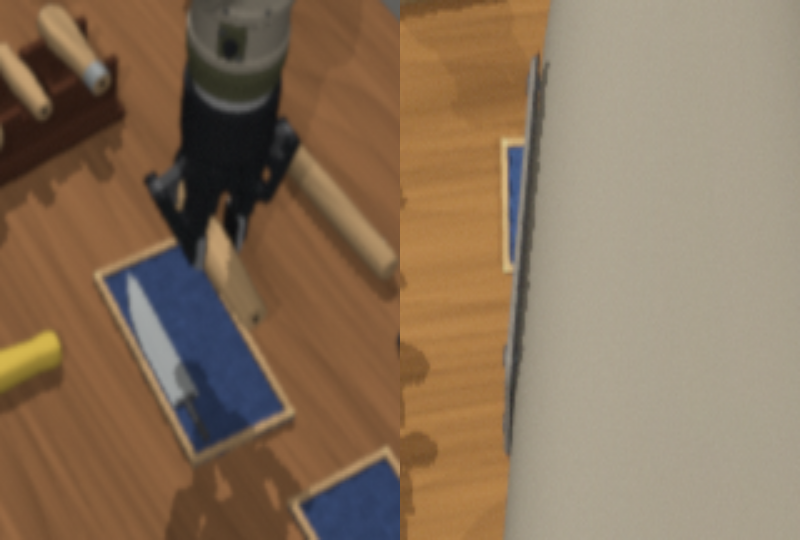

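The large handle is held level above the large tray. Its near end is at left crop (257,318), i.e. side pixel (403,256), and the far end at about (180,190).

Run:
```python
from h import *
print(ray("side",[[402.5,255.5],[372,212]],105).round(1))
```

```text
[[ 562.2 -100.5  105. ]
 [ 577.6   30.2  105. ]]
```

Emit:
{"op": "arm_command", "data": {"series": [[255,[0.002,0,0.02],0],[255,[0.002,0,0.045],0],[255,[0.002,0,0.065],0],[255,[0.002,0,0.078],0],[255,[0.002,0,0.082],0],[255,[0.002,0,0.082],0],[255,[0.002,0,0.082],0]]}}

```text
t: 6.85
position: [570.0, -30.7, -5.5]
eef_rot: [0.001, 0.744, 0.668, 0.001]
wrist_force: [0.1, 0.2, -0.7]
grip_width: 28.8
finger_force: 39.7
```

Emit:
{"op": "arm_command", "data": {"series": [[255,[0,0,0.002],0],[255,[0,0,0.004],0],[255,[0,0,0.006],0],[255,[0,0,0.006],0]]}}

```text
t: 7.25
position: [568.9, -30.6, -12.7]
eef_rot: [-0.0, 0.744, 0.668, -0.0]
wrist_force: [-0.1, 0.9, -0.5]
grip_width: 28.9
finger_force: 39.7
```

Emit:
{"op": "arm_command", "data": {"series": [[255,[0,0,0.001],0],[255,[0,0,0.002],0],[255,[0,0,0.002],0]]}}

```text
t: 7.55
position: [569.0, -30.6, -14.7]
eef_rot: [-0.0, 0.744, 0.668, -0.0]
wrist_force: [0.2, 0.3, -0.7]
grip_width: 28.5
finger_force: 39.7
```

Emit:
{"op": "arm_command", "data": {"series": [[255,[0,0,0.001],0],[255,[0,0,0.0015],0],[255,[0,0,0.0015],0]]}}

```text
t: 7.85
position: [569.2, -30.6, -15.0]
eef_rot: [0.0, 0.744, 0.668, 0.0]
wrist_force: [-2.4, -0.2, 7.3]
grip_width: 28.5
finger_force: 40.6
```

Emit:
{"op": "arm_command", "data": {"series": [[140,[0,0,0],0],[140,[0,0,0],0],[140,[0,0,0],0],[140,[0,0,-0.01],0],[140,[0,0,-0.04],0],[105,[0,0,-0.08],0],[105,[0,0,-0.12],0],[105,[0,0,-0.12],0]]}}

```text
t: 8.65
position: [573.4, -31.4, 110.8]
eef_rot: [0.004, 0.744, 0.668, 0.003]
wrist_force: [0.6, 0.3, 0.0]
grip_width: 49.9
finger_force: 0.0
```

Emit:
{"op": "arm_command", "data": {"series": [[105,[0.03,-0.021,0],-0.02],[105,[0.07,-0.049,0],-0.04],[105,[0.11,-0.077,0],-0.06],[105,[0.15,-0.105,0],-0.08],[105,[0.19,-0.133,0],-0.1],[105,[0.23,-0.16,0],-0.1],[105,[0.257,-0.179,0],-0.1],[105,[0.257,-0.179,0.02],-0.1]]}}

```text
t: 9.45
position: [418.2, 247.9, 86.2]
eef_rot: [0.0, 0.708, 0.707, 0.002]
wrist_force: [1.2, -1.2, -0.2]
grip_width: 50.5
finger_force: 0.0
```

Emit:
{"op": "arm_command", "data": {"series": [[105,[0,0,0.01],0],[105,[0,0,0.02],0],[105,[0,0,0.02],0]]}}

```text
t: 9.75
position: [417.8, 243.0, 62.6]
eef_rot: [-0.001, 0.71, 0.704, -0.001]
wrist_force: [-0.2, 0.2, 0.9]
grip_width: 50.0
finger_force: 0.0
```

```bash
python3 look.py 15 450 650 -130 70; python3 -c "
import cv2,numpy as np
a=cv2.resize(cv2.imread('pics/l_side.png')[120:320,210:430],None,fx=1.8,fy=2)
b=cv2.resize(cv2.imread('pics/l_top.png')[160:360,190:410],None,fx=1.8,fy=2)
cv2.imwrite('pics/s4.png',np.hstack([a,b]))"
```

```text
9.75 [417.8 243.   62.6] xang 1.563 [-0.2  0.2  0.9] 50.024368732691194
top [344. 217.] [551.9 -29.7] [189.9 103.4] 1.462
side [376. 265.] [549.8 -35.7] [192.9 103.6] 1.464
```

View pics/s4.png

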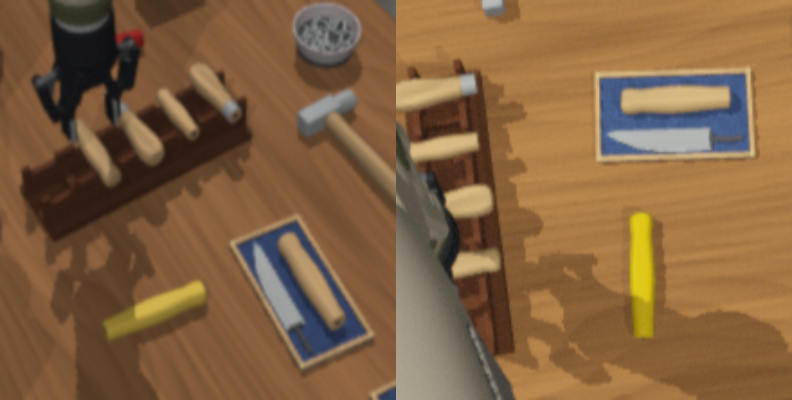

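The large handle lies in its tray beside the blade, at right crop (675,99). The open gripper is over the medium handle, left crop (95,150).

Emit:
{"op": "arm_command", "data": {"series": [[105,[0,0.001,0.015],0],[105,[0,0.001,0.03],0],[105,[0,0.001,0.037],0],[105,[0,0.001,0.037],0],[180,[0,0.001,0.037],0],[255,[0,0.001,0.037],0],[255,[0,0.001,0.037],0],[255,[0,0.001,0.037],0]]}}

```text
t: 10.65
position: [420.5, 244.2, 28.0]
eef_rot: [0.001, 0.71, 0.705, 0.001]
wrist_force: [-0.3, -0.3, 5.1]
grip_width: 24.7
finger_force: 39.8
```

Emit:
{"op": "arm_command", "data": {"series": [[255,[0,0,0],0],[255,[0,0,-0.005],0],[255,[0,0,-0.03],0],[255,[0,0,-0.055],0],[255,[0,0,-0.075],0],[255,[0,0,-0.08],0],[255,[0,0,-0.08],0]]}}

```text
t: 11.35
position: [420.0, 244.2, 107.5]
eef_rot: [0.0, 0.71, 0.705, 0.001]
wrist_force: [0.8, 0.5, -1.1]
grip_width: 24.5
finger_force: 39.4
```

Run:
```python
from h import *
z=np.load("top0.npz")
p=cv2.imread("pics/l_top.png")[:,:,::-1];hsv=cv2.cvtColor(p,cv2.COLOR_RGB2HSV);H,S,V=[hsv[...,i].astype(int) for i in range(3)]
m=(S<128)&(S>60)&(V>120)&(H>10)&(H<28);m[:200]=0;m[222:]=0;m[:,:308]=0;m[:,382:]=0
for k in blobs(m,80):
    q=rect(ray("top",k.reshape(-1,2),15));print(q,"target 569.7 -32.3")
s=arm.sense();print(s["position"],s["grip_width"],s["eef_rot"])
```

```text
(array([568.04779053, -34.43668365]), [130.48851013183594, 29.408559799194336], np.float32(1.4339267)) target 569.7 -32.3
[420.01045169 244.24575234 107.52002347] 24.521700587398797 [2.39692151e-04 7.09556256e-01 7.04648383e-01 7.19566462e-04]
```

Emit:
{"op": "arm_command", "data": {"series": [[255,[-0.02,0,0],0],[255,[-0.06,0.0005,0],0],[255,[-0.1,0.001,0],0],[255,[-0.14,0.001,0],0],[255,[-0.18,0.0015,0],-0.01],[255,[-0.22,0.002,0],-0.02],[255,[-0.26,0.002,0],-0.03],[255,[-0.3,0.0025,0],-0.035]]}}

```text
t: 12.15
position: [418.6, -57.2, 105.6]
eef_rot: [-0.001, 0.697, 0.717, -0.0]
wrist_force: [0.6, -0.1, -1.0]
grip_width: 24.7
finger_force: 39.4
```

Emit:
{"op": "arm_command", "data": {"series": [[255,[-0.04,0,0],0],[255,[-0.08,0,0],0],[255,[-0.12,0,0],0],[255,[-0.16,0,0],0],[255,[-0.2,0,0],0],[255,[-0.225,0,0],0],[255,[-0.23,0,0.01],0],[255,[-0.23,0,0.02],0]]}}

```text
t: 12.95
position: [425.6, -285.8, 85.0]
eef_rot: [-0.001, 0.698, 0.716, 0.0]
wrist_force: [-0.6, 0.6, -1.4]
grip_width: 24.1
finger_force: 39.4
```

Emit:
{"op": "arm_command", "data": {"series": [[255,[0,0,0],0],[255,[0,0,0],0],[255,[0,0,0],0]]}}

```text
t: 13.25
position: [426.5, -284.7, 87.0]
eef_rot: [-0.0, 0.697, 0.717, 0.0]
wrist_force: [-0.8, 0.7, -0.8]
grip_width: 24.5
finger_force: 39.4
```

```bash
python3 look.py 100 300 500 -400 -200; python3 -c "
import cv2,numpy as np
a=cv2.resize(cv2.imread('pics/l_side.png')[250:450,310:530],None,fx=1.8,fy=2)
b=cv2.resize(cv2.imread('pics/l_top.png')[160:360,370:590],None,fx=1.8,fy=2)
cv2.imwrite('pics/s5.png',np.hstack([a,b]))"
```

```text
13.25 [ 426.5 -284.7   87. ] xang 1.6 [-0.8  0.7 -0.8] 24.468983183597203
top [463. 274.] [ 373.  -238.2] [142.  137.7] -1.527
side [423. 397.] [ 414.  -355.5] [122.3  44. ] 1.231
side [412. 364.] [ 429.8 -302.8] [60.2 18.2] 1.42
side [366. 384.] [ 334.1 -297.1] [173.3  71.7] 1.145
```

View pics/s5.png

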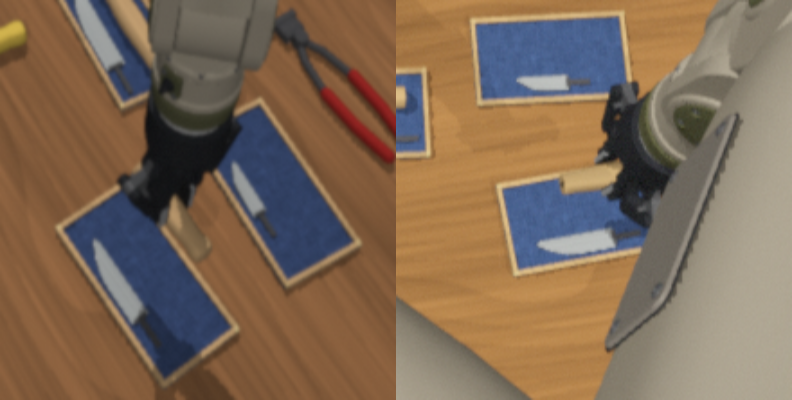

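The medium handle is held level over the medium tray. Its near end is at side (423.5,375.5) and its far end at top (462,251).

Run:
```python
from h import *
print(ray("side",[[423.5,375.5]],114).round(1),ray("top",[[462,251]],114).round(1))
```

```text
[[ 429.5 -336.8  114. ]] [[ 426.4 -234.5  114. ]]
```

Emit:
{"op": "arm_command", "data": {"series": [[255,[-0.0025,-0.0065,0.015],0],[255,[-0.0025,-0.0065,0.04],0],[255,[-0.0025,-0.0065,0.065],0],[255,[-0.0025,-0.0065,0.083],0],[255,[-0.0025,-0.0065,0.092],0],[255,[-0.0025,-0.0065,0.094],0],[255,[-0.0025,-0.0065,0.094],0],[255,[-0.0025,-0.0065,0.094],0]]}}

```text
t: 14.15
position: [420.8, -289.2, -6.0]
eef_rot: [0.001, 0.697, 0.717, 0.0]
wrist_force: [0.6, 0.5, 0.5]
grip_width: 24.4
finger_force: 39.4
```

Emit:
{"op": "arm_command", "data": {"series": [[255,[0.001,0,0.002],0],[255,[0.001,0,0.004],0],[255,[0.001,0,0.005],0],[255,[0.001,0,0.005],0]]}}

```text
t: 14.55
position: [419.9, -287.5, -12.1]
eef_rot: [-0.0, 0.697, 0.717, 0.0]
wrist_force: [-0.3, -0.8, -0.6]
grip_width: 24.3
finger_force: 39.4
```

Emit:
{"op": "arm_command", "data": {"series": [[255,[0,0,0.001],0],[255,[0,0,0.0015],0],[255,[0,0,0.0015],0]]}}

```text
t: 14.85
position: [420.1, -287.7, -13.0]
eef_rot: [0.0, 0.697, 0.717, 0.0]
wrist_force: [-1.8, 0.7, 4.4]
grip_width: 24.5
finger_force: 40.0
```

Emit:
{"op": "arm_command", "data": {"series": [[145,[0,0,0],0],[145,[0,0,0],0],[145,[0,0,0],0],[145,[0,0,-0.01],0],[145,[0,0,-0.04],0],[110,[0,0,-0.08],0],[110,[0,0,-0.12],0],[110,[0,0,-0.12],0]]}}

```text
t: 15.65
position: [423.1, -290.4, 112.8]
eef_rot: [0.005, 0.697, 0.717, 0.0]
wrist_force: [0.8, -0.8, 0.4]
grip_width: 48.7
finger_force: 0.0
```

Emit:
{"op": "arm_command", "data": {"series": [[110,[0.03,0.008,0],0],[110,[0.07,0.018,0],0],[110,[0.11,0.029,0],0.01],[110,[0.155,0.041,0],0.02],[110,[0.2,0.052,0],0.02],[110,[0.245,0.064,0],0.02],[110,[0.285,0.075,0],0.02],[110,[0.32,0.084,0],0.02]]}}

```text
t: 16.45
position: [495.0, 36.8, 106.7]
eef_rot: [0.0, 0.704, 0.71, 0.0]
wrist_force: [-0.1, -0.1, -0.1]
grip_width: 48.5
finger_force: 0.0
```

Emit:
{"op": "arm_command", "data": {"series": [[110,[0.04,0.01,0],0],[110,[0.08,0.02,0],0],[110,[0.12,0.031,0],0],[110,[0.16,0.042,0],0],[110,[0.19,0.05,0],0],[110,[0.207,0.0555,0.01],0],[110,[0.207,0.0555,0.03],0],[110,[0.207,0.0555,0.04],0]]}}

```text
t: 17.25
position: [547.5, 241.8, 64.2]
eef_rot: [-0.001, 0.704, 0.71, -0.001]
wrist_force: [-0.8, -0.2, -0.2]
grip_width: 48.4
finger_force: 0.0
```

Emit:
{"op": "arm_command", "data": {"series": [[110,[0,0,0],0],[110,[0,0,0],0]]}}

```text
t: 17.45
position: [548.5, 241.1, 66.3]
eef_rot: [-0.0, 0.705, 0.71, -0.0]
wrist_force: [0.2, 0.5, 0.4]
grip_width: 48.8
finger_force: 0.0
```

```bash
python3 look.py 58 500 650 180 300; python3 -c "
import cv2,numpy as np
a=cv2.resize(cv2.imread('pics/l_side.png')[100:300,210:430],None,fx=1.8,fy=2)
b=cv2.resize(cv2.imread('pics/l_top.png')[150:350,370:590],None,fx=1.8,fy=2)
cv2.imwrite('pics/s6.png',np.hstack([a,b]))"
```

```text
17.45 [548.5 241.1  66.3] xang 1.578 [0.2 0.5 0.4] 48.8253740160695
top [222. 202.] [604.9 223. ] [23.5 15.6] 0.036
side [308. 175.] [542.1 239. ] [74.8 20.5] -1.553
side [329. 164.] [604.3 249.4] [67.2 28.7] 1.495
```

View pics/s6.png

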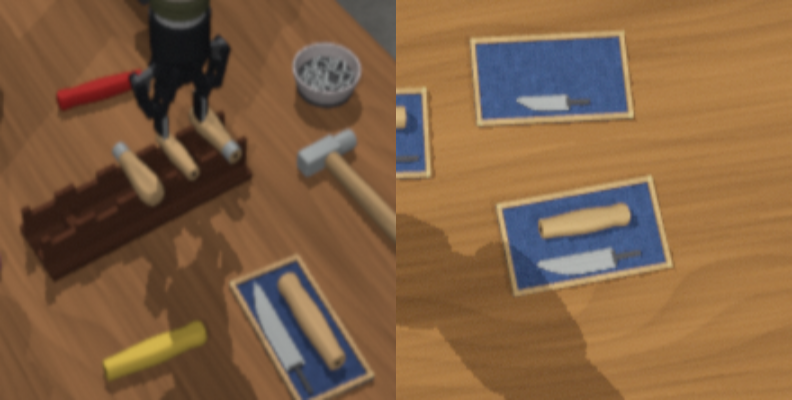

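The medium handle lies well in its tray, right crop (585,220). The gripper is over the small handle, left crop (180,155), about 5 mm too far in x, which I'll correct.

Emit:
{"op": "arm_command", "data": {"series": [[110,[0.002,-0.0055,0],0],[110,[0.002,-0.0055,0.015],0],[110,[0.002,-0.0055,0.03],0],[110,[0.002,-0.0055,0.041],0],[110,[0.002,-0.0055,0.041],0],[180,[0.002,-0.0055,0.041],0],[255,[0.002,-0.0055,0.041],0],[255,[0.002,-0.0055,0.041],0]]}}

```text
t: 18.35
position: [544.1, 244.3, 26.5]
eef_rot: [0.0, 0.704, 0.71, 0.001]
wrist_force: [-0.3, -0.3, 2.9]
grip_width: 21.4
finger_force: 39.4
```

Emit:
{"op": "arm_command", "data": {"series": [[255,[0,0,0],0],[255,[0,0,0],0],[255,[0,0,0],0]]}}

```text
t: 18.65
position: [544.1, 244.3, 26.5]
eef_rot: [0.0, 0.704, 0.71, 0.001]
wrist_force: [-1.3, -0.1, 6.1]
grip_width: 21.1
finger_force: 39.7
```

Emit:
{"op": "arm_command", "data": {"series": [[255,[0,0,-0.005],0],[255,[0,0,-0.03],0],[255,[0,0,-0.055],0],[255,[0,0,-0.075],0],[255,[0,0,-0.08],0],[255,[0,0,-0.08],0]]}}

```text
t: 19.25
position: [543.8, 244.2, 106.1]
eef_rot: [0.0, 0.704, 0.71, 0.001]
wrist_force: [0.6, -0.7, 0.2]
grip_width: 21.6
finger_force: 39.2
```

Emit:
{"op": "arm_command", "data": {"series": [[255,[-0.02,0.002,0],0],[255,[-0.06,0.006,0],0],[255,[-0.1,0.01,0],0.02],[255,[-0.145,0.014,0],0.04],[255,[-0.19,0.018,0],0.06],[255,[-0.235,0.023,0],0.08],[255,[-0.275,0.027,0],0.097],[255,[-0.31,0.03,0],0.097]]}}

```text
t: 20.05
position: [574.7, -67.7, 103.6]
eef_rot: [-0.001, 0.738, 0.674, -0.001]
wrist_force: [0.1, 0.1, -1.0]
grip_width: 21.3
finger_force: 39.2
```

Run:
```python
from h import *
s=arm.sense();q=s["eef_rot"];a=2*np.arctan2(q[2],q[1]);D=np.array([599.4,-286.8])-s["position"][:2]
print(s["position"],a,D@[np.cos(a),np.sin(a)],D@[np.sin(a),-np.cos(a)])
```

```text
[574.68523748 -67.68217463 103.63139914] 1.4803432076950631 -215.98957072891724 44.406601078307006
```

Emit:
{"op": "arm_command", "data": {"series": [[255,[-0.04,0.008,0],0],[255,[-0.08,0.016,0],0],[255,[-0.12,0.024,0],0],[255,[-0.16,0.032,0],0],[255,[-0.195,0.04,0],0],[255,[-0.214,0.043,0.01],0],[255,[-0.214,0.043,0.02],0],[255,[-0.214,0.043,0.02],0]]}}

```text
t: 20.85
position: [597.3, -280.9, 81.7]
eef_rot: [-0.003, 0.738, 0.675, -0.001]
wrist_force: [-0.6, 0.4, -0.8]
grip_width: 21.0
finger_force: 39.2
```

Emit:
{"op": "arm_command", "data": {"series": [[255,[0,0,0],0],[255,[0,0,0],0]]}}

```text
t: 21.05
position: [599.6, -281.0, 85.6]
eef_rot: [-0.0, 0.737, 0.676, 0.0]
wrist_force: [0.6, 0.3, -1.2]
grip_width: 21.6
finger_force: 39.2
```

```bash
python3 look.py 100 700 701 -400 -200; python3 -c "
import cv2,numpy as np
a=cv2.resize(cv2.imread('pics/l_side.png')[220:420,350:550],None,fx=2,fy=2)
b=cv2.resize(cv2.imread('pics/l_top.png')[110:310,370:570],None,fx=2,fy=2)
cv2.imwrite('pics/s7.png',np.hstack([a,b]))"
```

```text
21.05 [ 599.6 -281.    85.6] xang 1.484 [ 0.6  0.3 -1.2] 21.5518976050779
```

View pics/s7.png

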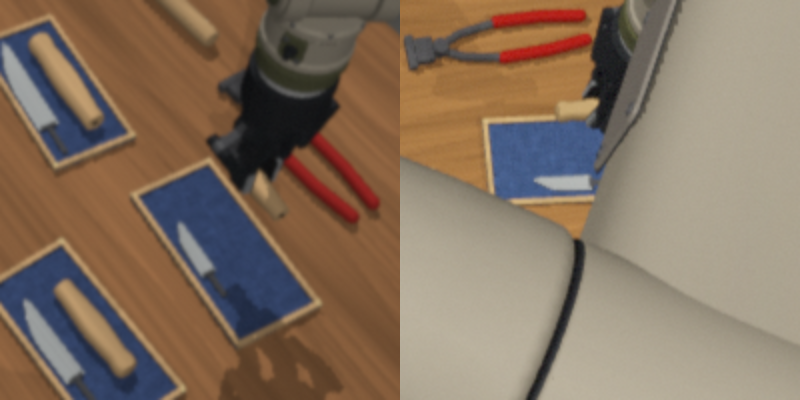

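The small handle is over the small tray. Its near end is at side (490.5,326.5) and its far end at top (448.5,165.5). The pincers are clear.

Run:
```python
from h import *
a,b=ray("side",[[490.5,326.5]],112.6)[0],ray("top",[[448.5,165.5]],112.6)[0];c=(a+b)/2;print(a,b,c)
t=1.484;D=np.array([599.4,-286.8])-c[:2];print(D,D@[np.cos(t),np.sin(t)],D@[np.sin(t),-np.cos(t)])
```

```text
[ 596.85950333 -323.6055924   112.6       ] [ 602.42805883 -243.22897572  112.6       ] [ 599.64378108 -283.41728406  112.6       ]
[-0.24378108 -3.38271594] -3.3911146627491444 0.05037542461087361
```

Emit:
{"op": "arm_command", "data": {"series": [[255,[-0.0035,0,0.015],0],[255,[-0.0035,0,0.04],0],[255,[-0.0035,0,0.065],0],[255,[-0.0035,0,0.083],0],[255,[-0.0035,0,0.092],0],[255,[-0.0035,0,0.093],0],[255,[-0.0035,0,0.093],0],[255,[-0.0035,0,0.093],0]]}}

```text
t: 21.95
position: [600.3, -286.7, -6.0]
eef_rot: [0.001, 0.738, 0.675, 0.0]
wrist_force: [-0.8, -0.2, 0.6]
grip_width: 21.2
finger_force: 39.2
```

Emit:
{"op": "arm_command", "data": {"series": [[255,[0,0,0.002],0],[255,[0,0,0.003],0],[255,[0,0,0.003],0]]}}

```text
t: 22.25
position: [599.3, -286.2, -10.3]
eef_rot: [0.0, 0.738, 0.675, 0.0]
wrist_force: [-0.2, 0.6, -1.2]
grip_width: 21.5
finger_force: 39.2
```

Emit:
{"op": "arm_command", "data": {"series": [[255,[0,0,0.002],0],[255,[0,0,0.003],0],[255,[0,0,0.003],0]]}}

```text
t: 22.55
position: [599.1, -286.1, -13.8]
eef_rot: [-0.0, 0.738, 0.675, -0.0]
wrist_force: [-0.3, 0.6, -0.2]
grip_width: 21.4
finger_force: 39.2
```

Emit:
{"op": "arm_command", "data": {"series": [[255,[0,0,0.001],0],[255,[0,0,0.0015],0],[255,[0,0,0.0015],0]]}}

```text
t: 22.85
position: [599.3, -286.2, -14.5]
eef_rot: [0.0, 0.738, 0.675, 0.0]
wrist_force: [-1.5, 0.7, 4.5]
grip_width: 20.9
finger_force: 39.7
```

Contact. I'll release, rise and move aside.

Emit:
{"op": "arm_command", "data": {"series": [[150,[0,0,0],0],[150,[0,0,0],0],[150,[0,0,0],0],[150,[0,0,-0.01],0],[150,[0,0,-0.04],0],[110,[0,0,-0.08],0],[110,[0,0,-0.12],0],[110,[0,0,-0.15],0]]}}

```text
t: 23.65
position: [600.0, -286.6, 138.7]
eef_rot: [0.002, 0.738, 0.675, 0.0]
wrist_force: [1.3, -1.0, -0.1]
grip_width: 48.3
finger_force: 0.0
```

Emit:
{"op": "arm_command", "data": {"series": [[110,[0.04,-0.01,0],0],[110,[0.08,-0.03,0],0],[110,[0.12,-0.05,0],0],[110,[0.16,-0.07,0],0],[110,[0.2,-0.09,0],0],[110,[0.24,-0.11,0],0],[110,[0.28,-0.13,0],0],[110,[0.32,-0.15,0],0]]}}

```text
t: 24.45
position: [477.7, 47.3, 135.9]
eef_rot: [0.0, 0.738, 0.675, 0.001]
wrist_force: [0.3, 0.4, -0.2]
grip_width: 48.3
finger_force: 0.0
```

Emit:
{"op": "arm_command", "data": {"series": [[110,[0.04,0,0],0],[110,[0.08,0,0],0],[110,[0.12,0,0],0],[110,[0.16,0,0],0],[110,[0.2,0,0],0],[110,[0.2,0,0],0]]}}

```text
t: 25.05
position: [496.5, 249.4, 135.7]
eef_rot: [-0.0, 0.736, 0.677, 0.001]
wrist_force: [0.5, -0.1, -0.1]
grip_width: 48.2
finger_force: 0.0
```

Run:
```python
from h import *
p,d=arm.camera("top");cv2.imwrite("pics/fin.png",p[:,:,::-1]);hsv=cv2.cvtColor(p,cv2.COLOR_RGB2HSV);H,S,V=[hsv[...,i].astype(int) for i in range(3)]
roi=np.zeros(H.shape,np.uint8)
blue=((H>100)&(H<130)&(S>100));blue[:150]=0;blue[310:]=0;blue[:,:280]=0
for k in blobs(blue,800):
    tc,ts,ta=rect(ray("top",k.reshape(-1,2),5));ta%=np.pi
    r=np.zeros(H.shape,np.uint8);cv2.drawContours(r,[k],-1,1,-1);r=cv2.erode(r,np.ones((3,3)))
    m=(r>0)&(H>8)&(H<30)&(S>50)
    for j in blobs(m,150):
        q=rect(ray("top",j.reshape(-1,2),14));D=q[0]-tc
        print(tc.round(1),q[0].round(1),np.round(q[1],1),"local x,y",D@[np.cos(ta),np.sin(ta)],D@[-np.sin(ta),np.cos(ta)],"ang",(q[2]-ta+1.57)%np.pi-1.57)
print(arm.sense()["t"])
```

```text
[ 406.6 -288.6] [ 420.  -289.5] [109.2  24.9] local x,y -1.31043066899133 -13.387292951241761 ang -0.00042033195
[555.3 -30.8] [568.3 -34.5] [130.6  29.4] local x,y -2.330892571546883 -13.376039187750848 ang -0.028889656
[ 585.5 -285.3] [ 599.  -288.2] [85.  23.3] local x,y -1.6352119101320568 -13.754934996411976 ang 0.005023241
25.1
```

View pics/fin.png

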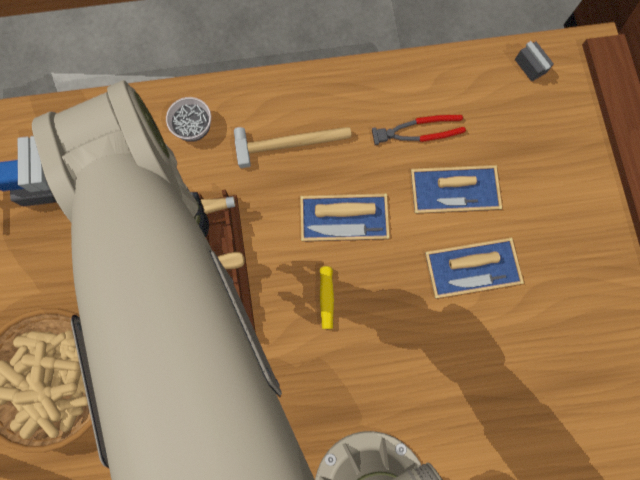

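All three handles lie centred in their trays: large (345,210), small (457,182), medium (475,261). The errors are under 3 mm and 2°. The file handles, hammer and pincers are in place, and the arm is clear at tip height of about 160 mm.

```bash
python3 -c "
from station import arm
print(arm.finish_job())"
```

```text
the job is handed in; nothing more can be done
None
```

The job is handed in at about 25 s: each of the three knife handles lies set down in its matching tray, within about 3 mm and 2° of the middle of the empty space, and the file handles, hammer and pincers were left in place.

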